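# Ready the autoclave tray and vent the bottle cap

## Robot

A 6-joint arm with a two-finger parallel gripper is mounted at the origin on the work surface. World frame = base frame: x ahead of the robot, y to its left, z up, the work surface at z = 0. Lengths are in mm, angles in rad, forces in N, time in s.
With the tool pointing down it reaches from about 325 to 875 mm from the base axis. Payload 4.4 kg.
Tool frame: the origin (TCP) lies at the very end of the fingers, on their centre line; the grasp point (between the pads) lies 19 mm behind it; x points along the fingers, y is the direction in which the jaws open and shut, and the axes are right-handed (so a half turn about x gives the same grasp; the last joint's range is limited). The gripper opens to 85 mm and grips with 20 to 120 N. Pads are 22 mm wide; open, the fingers measure 114 mm over their backs; the gripper's body (76 mm by 85 mm) begins 54 mm behind the grasp point. The pads swing forward as they close: fully open they stand 13 mm farther back than shut.
Start: joints at [-1.435, 0.207, 1.542, -0, 1.393, -0.15], TCP at [162.646, -551.519, 231.282] pointing down, gripper open.
Joint ranges: [-2.73, 2.73], [-0.86, 2.22], [0.23, 2.46], [-1.11, 4.25], [0.08, 2.63], [-2.82, 2.82]. Speed limits (rad/s): [2.79, 2.79, 3.14, 3.14, 3.14, 3.14].

## Interface

Orientations are given as a 3x3 rotation matrix whose columns are the frame's x, y, z axes.
In Python, from plant import get_obs, get_image, get_calibration, hand_in gives the robot as it stands.
- The arm moves only by the tool play_rows, never from a script. Its argument "rows" is a list of rows, each a list of 7 numbers: the opening, from -1 (shut) to 1 (fully open), then the shift along the tool's x, y, z in cm, then the turn, a rotation vector about the tool's x, y, z in degrees. In form: [[claw, x, y, z, wx, wy, wz], ...]. A call has 1 to 10 rows; each row is the pose to reach, as a shift and turn from the pose commanded when the call began, along the tool's axes at that moment; what a row does not reach only later rows make up. A row lasts 1/10 s, in which the tool goes at most 50 mm and 8.59 degrees, less where a joint would pass 70% of its speed; a pose out of reach is approached as far as the arm can. A call with a gripper value outside its range is refused whole. The fingers move at their own pace and stop on an object; the grip force is fixed at half the most. Time passes only in rows, so rows that repeat a pose let the fingers close. It gives the time, the measured TCP pose, the force and the opening at its end, in the units of the state.
- get_obs(): the state, without advancing time (a new reading comes with each control period).
- get_image(name): name is "scene" or "top" or "wrist"; returns the picture (480x640x3 uint8, blue, green, red); there is no depth.
- get_calibration(name): a dict with "vfov" (degrees; the focal length in pixels is half the picture's height over the tangent of half this angle, whatever the lens; pixels are square), "cx", "cy" (the principal point, pixels), "rvec" (rotation vector, rad) and "tvec" (3), from world to camera coordinates, as OpenCV has them. Camera axes: x right, y down, z forward; pixel columns grow to the right and rows downward; lengths in mm; the calibration is good to about 2 mm. The wrist camera is an equidistant fisheye: a pixel r from the principal point sees the ray r / f radians off the axis. A picture is of the moment at which its call begins: read the wrist's pose just before it. get_calibration takes no time and is no camera call; for the wrist camera it gives the pose at the moment of the call.
- hand_in(): hands the job in, once; it reports no verdict.
The state is a dict: "clock": time; "joints": joint angles; "joint_vel": joint speeds; "effort": joint torques, N m; "tcp_pos": TCP position; "tcp_rot": TCP orientation; "contact_force": force on the tool from outside, world axes, zero at the start; "moment": the same for the moment, N m; "gripper_width": finger opening in mm.
Only numpy, scipy, OpenCV 4.12 (cv2) and the standard library are available. Lean on these libraries where they do the work, as an engineer would, in place of code of your own. Each camera call takes 0.05 s, during which the arm holds its last target. There are 200 camera calls.

## Task

Get this autoclave tray ready: move the orange-capped vial, the red-brown rubber stopper and the steel scoop from the blue board into the steel tray, setting each down on the tray floor rather than dropping it. Then screw the bottle's blue cap down (clockwise) until it bottoms out, and back it off a quarter turn so that it can vent. Finish with the gripper still holding the cap there; do not let go of it, and leave the wash bottle, tube rack and beaker alone.

Things in the scene. Friction and masses are not known exactly. Their poses are not given: they have to be found in the camera images.
- tray: Fixed steel tray, 220 (x) by 300 (y) by 45 mm high, walls and floor 4 mm; origin at the centre of its underside. An empty glass bottle (70 mm wide, shoulder 82 to 106 mm over the origin, then a 40 mm wide neck) is clamped in it at tray x = 0, y = +90 mm; a dark bar, 12 mm thick, 37 mm high over the origin, crosses the tray at y = +50 mm. The floor from y = -146 to +44 mm is free for the load.
- board: Fixed blue board, 240 (x) by 320 (y) by 6 mm thick, on which the three loose things lie at the start; origin at the centre of its underside, on the bench. Tray and board may be left and right or the other way round.
- vial_mid (a point): Centre, half-way up, of the standing sample vial: green glass, orange cap, 24 mm diameter (cap 25 mm), 58 mm tall, about 35 g. z is its upright axis.
- stopper_mid (a point): Centre, half-way up, of the red-brown rubber stopper standing on its wide end: 34 mm diameter at the bottom, 29 mm at the top, 34 mm tall, about 40 g. z is its upright axis.
- scoop_grip (a point): Grip point of the steel scoop lying flat, near its balance point, on the middle line of its straight handle, 6 mm above its underside. The handle is 12 mm wide (y) and 12 mm high and runs along x from -55 to +20 mm of this point; the open bowl (40 by 30 by 16 mm high) follows from +20 to +60 mm. About 60 g.
- cap: Blue ribbed screw cap on the bottle, 50 mm diameter, 28 mm tall, axis upright; origin at the centre of its lower edge, 112 mm above the tray's origin when bottomed out (cap top 140 mm). It starts already engaged on the thread. The white bar on its top points along its -x and stands over the yellow mark on the bottle neck when it is bottomed out.
- cap_top (a point): Centre of the top face of the blue cap, on its axis.
- cap_turn (a joint): Angle of the cap in rad: 0 = bottomed out (hard stop), grows as it is unscrewed, counter-clockwise seen from above. 4 mm of rise per full turn. It turns with about 0.1 N m of drag and stays where it is left. It starts 1 to 2 rad up.
- wash_bottle: White plastic wash bottle, 68 mm diameter, 185 mm tall with its bent spout, standing loose; origin at the centre of its underside. To be left alone.
- tube_rack: White rack of orange-capped tubes, 60 by 150 mm, 88 mm tall, loose; origin at the centre of its underside. To be left alone.
- beaker: Empty glass beaker, 72 mm diameter, 85 mm tall, loose; origin at the centre of its underside. To be left alone.

How it is judged:
By the outcome, as a careful person would: the job done as asked, in the order asked, and still so for the second after the job is handed in, while the arm keeps its last pose, push and grip.
It also fails if it takes over 72 s, if anything falls off the work surface, if the arm or the gripper's body presses on something with over 40 N, if the wrist force passes 120 N, or if a joint passes its speed limit or range.

## Working session

There is one attempt and no reset: what is moved stays moved. The work goes in short steps, Python scripts to look and compute and a tool call to move; the robot and the scene stay as the last step left them, time stands still between calls to the robot, and variables do not carry over. Pictures are saved under pics/ and viewed, about 8 in all and at most 12, crops included, and the job is handed in when it is done.

Besides the shell and the picture viewer there is one more tool, called after ">>>" as a command line: name --pt "numbers of a row" for each row, then --argument value for the rest. play_rows: Moves the arm, as the interface text tells. Its arguments: {"type":"object","properties":{"rows":{"type":"array","items":{"type":"array","items":{"type":"number"}}}},"required":["rows"]}

```bash
mkdir -p pics; ls; python3 - <<'E'
from plant import *
import cv2
o=get_obs();print(o)
for n in("top","scene","wrist"):
    print(n,get_calibration(n))
for n in("top","scene"):
    cv2.imwrite(f"pics/{n}0.png",get_image(n))
E
```

```text
pics
{'clock': 0.0, 'joints': array([-1.43450993e+00,  2.07447038e-01,  1.54296786e+00,  2.60059381e-05,
        1.39348398e+00, -1.50480896e-01]), 'joint_vel': array([ 1.52724826e-05,  1.56351954e-03, -1.81556469e-03, -1.22799130e-03,
        4.29836212e-03,  1.36304840e-03]), 'effort': array([ 5.55727001e-04, -3.83035183e+01, -2.91594458e+01, -1.27528720e-04,
        1.06116894e-02,  1.15503272e-05]), 'tcp_pos': array([ 162.54398392, -550.75807111,  230.10380469]), 'tcp_rot': array([[-2.87974992e-04,  2.82848259e-01, -9.59164626e-01],
       [ 2.28832411e-03, -9.59161968e-01, -2.82848162e-01],
       [-9.99997340e-01, -2.27633274e-03, -3.71033830e-04]]), 'contact_force': array([ 0.77694738,  0.90294543, -0.27386117]), 'moment': array([0.00062415, 0.0026374 , 0.03593666]), 'gripper_width': 85.17388653042964}
top {'vfov': 52.813888971539775, 'cx': 312.521630427705, 'cy': 239.01928305951486, 'rvec': array([ 2.13537924, -2.15718867,  0.1747845 ]), 'tvec': array([  2.97153116, 625.50650565, 825.69259467])}
scene {'vfov': 51.98437819344081, 'cx': 318.94579903618126, 'cy': 235.3458275045874, 'rvec': array([ 0.98346209,  2.27684844, -1.19876083]), 'tvec': array([ 435.06329816, -172.25097788, 1293.95735039])}
wrist {'vfov': 65.70646984690485, 'cx': 325.5152487223762, 'cy': 240.94696681823743, 'rvec': array([-2.32752685,  1.73996983,  0.25051831]), 'tvec': array([-573.6588117 ,  -35.15508144,  379.07101225])}
```

View pics/top0.png

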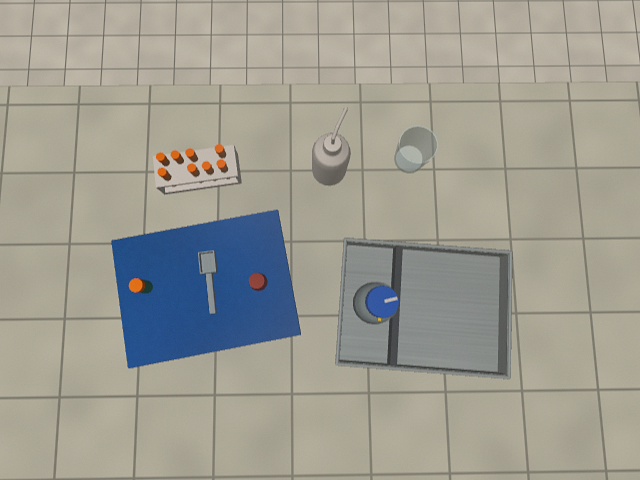

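View pics/scene0.png

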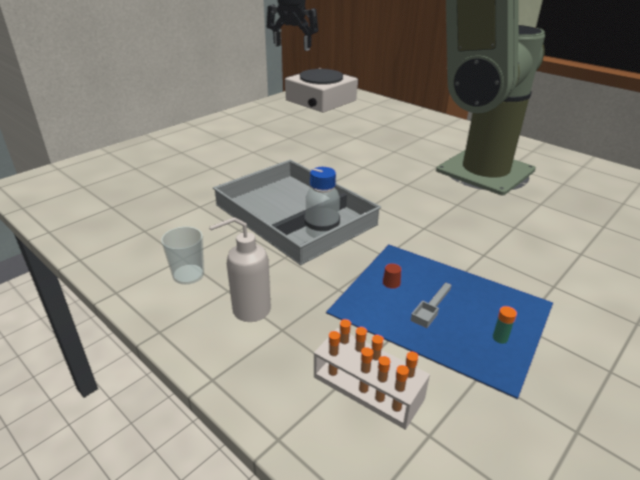

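Top view: the board is on the left with the vial cap at (136,286), stopper at (257,281), and scoop handle from (213,313) to (209,274) with its bowl to (207,252). The tray is on the right, cap at (382,301), white bar pointing right. The scene view agrees.

```bash
cat > h.py <<'E'
import numpy as np, cv2
from scipy.spatial.transform import Rotation as R
from plant import *
def ray(c,p):
    f=240/np.tan(np.radians(c["vfov"]/2)); M=R.from_rotvec(c["rvec"]).as_matrix()
    d=np.array([(p[0]-c["cx"])/f,(p[1]-c["cy"])/f,1.])
    if c.get("fish"):
        r=np.hypot(d[0],d[1]); d=np.array([d[0]/r*np.sin(r),d[1]/r*np.sin(r),np.cos(r)]) if r>1e-9 else np.array([0,0,1.])
    return -M.T@c["tvec"], M.T@d
def at(c,p,z):
    o,d=ray(c,p); return o+d*(z-o[2])/d[2]
def cal(n):
    c=dict(get_calibration(n)); c["fish"]=n=="wrist"; return c
def rot(yaw): # tool down, jaw axis y at yaw deg in world
    a=np.radians(yaw); x=np.array([0,0,-1.]); y=np.array([np.cos(a),np.sin(a),0]); return np.c_[x,y,np.cross(x,y)]
def yaw(Rm): return np.degrees(np.arctan2(Rm[1,1],Rm[0,1]))
def go(pos,yw,frm=None,fyaw=None):
    """shift (cm) and turn (deg) in tool axes from nominal pose"""
    o=get_obs(); p=np.array(o["tcp_pos"] if frm is None else frm); A=o["tcp_rot"] if fyaw is None else rot(fyaw)
    s=A.T@(np.array(pos)-p)/10; w=np.degrees(R.from_matrix(A.T@rot(yw)).as_rotvec())
    print("shift",s.round(2),"turn",w.round(1))
def blob(img,lo,hi,box):
    x0,y0,x1,y1=box; h=cv2.cvtColor(img[y0:y1,x0:x1],cv2.COLOR_BGR2HSV)
    m=cv2.inRange(h,np.array(lo),np.array(hi)); mm=cv2.moments(m,True); return mm["m10"]/mm["m00"]+x0,mm["m01"]/mm["m00"]+y0,mm["m00"]
E
python3 - <<'E'
from h import *
c=cal("top"); im=cv2.imread("pics/top0.png")
v=blob(im,(3,180,150),(20,255,255),(115,265,165,310)); s=blob(im,(0,90,60),(8,255,255),(240,265,275,300))
s2=s[:2]
print("vial",v,at(c,v,64)); print("stop",s,at(c,s,38))
for n,p,z in [("hend",(212.5,313),14),("hmid",(210.5,290),18),("hbowl",(209,275),18),("bowlend",(207,251),22),("cap",(382,301),143),("bar in",(386,300),143),("bar out",(397,298.5),143),("mark",(379,320),110)]:
    print(n,at(c,p,z).round(1))
T=np.array([at(c,p,45) for p in [(345,239),(511,250),(510,377),(337,363)]]);print(T.round(1),T.mean(0))
B=np.array([at(c,p,6) for p in [(112,240),(278,210),(300,334),(128,367)]]);print(B.round(1),B.mean(0))
o=get_obs();print(yaw(o["tcp_rot"]))
for n,p,z in [("wash",(331,145),185),("rack",(195,165),88),("beak",(418,145),85)]: print(n,at(c,p,z).round(1))
x0,y0,x1,y1=105,200,520,385
cv2.imwrite("pics/cr.png",np.hstack([cv2.resize(im[240:320,190:275],None,fx=4.5,fy=4.5,interpolation=cv2.INTER_CUBIC),cv2.resize(im[265:345,340:425],None,fx=4.5,fy=4.5,interpolation=cv2.INTER_CUBIC)]))
E
```

```text
vial (135.5211267605634, 284.9154929577465, 142.0) [545.03156037 306.09606008  64.        ]
stop (256.5929648241206, 280.76884422110555, 199.0) [551.85465645  98.13932103  38.        ]
hend [495.4 181.   14. ]
hmid [537.1 184.7  18. ]
hbowl [564.7 188.1  18. ]
bowlend [608.9 191.9  22. ]
cap [ 510.8 -111.   143. ]
bar in [ 512.3 -117.4  143. ]
bar out [ 514.5 -134.9  143. ]
mark [ 480.8 -110.1  110. ]
[[ 625.4  -62.4   45. ]
 [ 602.4 -363.2   45. ]
 [ 379.3 -345.    45. ]
 [ 406.6  -43.8   45. ]] [ 503.44186103 -203.58907633   45.        ]
[[633.7 374.7   6. ]
 [688.7  61.6   6. ]
 [455.4  21.1   6. ]
 [400.1 333.6   6. ]] [544.4914205  197.74816653   6.        ]
-73.5668219851418
wash [753.3 -32.5 185. ]
rack [753.2 202.6  88. ]
beak [ 788.  -193.3   85. ]
```

View pics/cr.png

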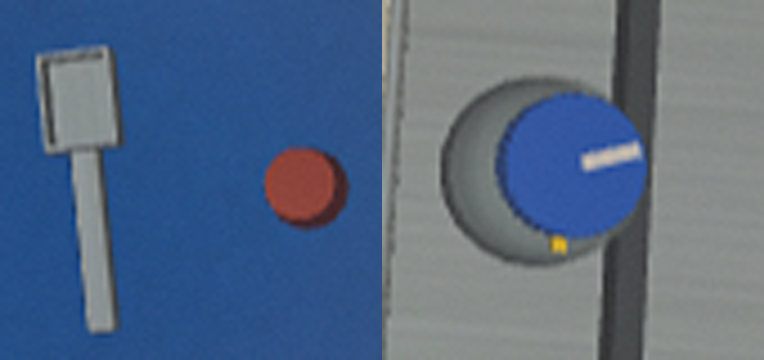

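Tray centre is about (503,-204) with yaw about -4.7°. The cap is at about (511,-113) with its bar at about 1.78 rad. The scoop lies at about 5.7°, so I'll use jaw yaw 95.7° throughout.

```bash
python3 - <<'E'
from h import *
C0=[162.646,-551.519,231.282]
go([545,306,150],95.7,C0,-73.567)
go([545,306,231],95.7,C0,-73.567)
E
```

```text
shift [  8.13 -71.43 -60.93] turn [-169.3   -0.    -0. ]
shift [ 3.000e-02 -7.143e+01 -6.093e+01] turn [-169.3   -0.    -0. ]
```

>>> play_rows --pt "1 0 -71.43 -60.93 -169.3 0 0" --pt "1 0 -71.43 -60.93 -169.3 0 0" --pt "1 0 -71.43 -60.93 -169.3 0 0" --pt "1 0 -71.43 -60.93 -169.3 0 0" --pt "1 0 -71.43 -60.93 -169.3 0 0" --pt "1 0 -71.43 -60.93 -169.3 0 0" --pt "1 0 -71.43 -60.93 -169.3 0 0" --pt "1 0 -71.43 -60.93 -169.3 0 0" --pt "1 0 -71.43 -60.93 -169.3 0 0" --pt "1 0 -71.43 -60.93 -169.3 0 0"

```text
clock: 1.1
tcp_pos: [366.4, -92.8, 231.2]
tcp_rot: [[0.001, 0.976, 0.22], [-0.0, 0.22, -0.976], [-1.0, 0.0, 0.0]]
contact_force: [0.9, -0.8, 0.0]
gripper_width: 85.2
```

```bash
python3 - <<'E'
from h import *
o=get_obs();print(o["tcp_pos"],yaw(o["tcp_rot"]),o["tcp_rot"][:,0],o["joint_vel"].round(2))
go([545,306,150],95.7)
E
```

```text
[366.40822582 -92.84844315 231.22701066] 12.701917641209633 [ 5.76499671e-04 -3.09883665e-04 -9.99999786e-01] [ 1.36  0.14 -0.12 -0.   -0.04 -0.14]
shift [  8.12  26.19 -34.99] turn [-83.   0.  -0.]
```

>>> play_rows --pt "1 8.1 26.2 -35.0 -83 0 0" --pt "1 8.1 26.2 -35.0 -83 0 0" --pt "1 8.1 26.2 -35.0 -83 0 0" --pt "1 8.1 26.2 -35.0 -83 0 0" --pt "1 8.1 26.2 -35.0 -83 0 0" --pt "1 8.1 26.2 -35.0 -83 0 0" --pt "1 8.1 26.2 -35.0 -83 0 0" --pt "1 8.1 26.2 -35.0 -83 0 0" --pt "1 8.1 26.2 -35.0 -83 0 0" --pt "1 8.1 26.2 -35.0 -83 0 0"

```text
clock: 2.1
tcp_pos: [547.0, 307.5, 147.0]
tcp_rot: [[-0.003, -0.103, 0.995], [0.0, 0.995, 0.103], [-1.0, 0.001, -0.003]]
contact_force: [-0.3, -0.6, -0.9]
gripper_width: 85.3
```

>>> play_rows --pt "0.3 0 0 0 0 0 0" --pt "0.3 0 0 0 0 0 0"

```text
clock: 2.3
tcp_pos: [546.7, 302.8, 149.7]
tcp_rot: [[-0.001, -0.092, 0.996], [-0.001, 0.996, 0.092], [-1.0, -0.001, -0.001]]
contact_force: [0.1, -0.1, 1.1]
gripper_width: 59.1
```

```bash
python3 - <<'E'
from h import *
o=get_obs();print(o["tcp_pos"],yaw(o["tcp_rot"]),o["joints"].round(2),o["gripper_width"])
c=cal("wrist"); cv2.imwrite("pics/w1.png",get_image("wrist")); np.save("w1.npy",c,allow_pickle=True); print(ray(c,(c["cx"],c["cy"])))
E
```

```text
[546.6657947  302.7712895  149.72834365] 95.25347767259315 [ 0.37  0.38  1.49 -0.    1.27 -1.29] 59.11370579502518
(array([477.31091483, 296.68473826, 292.13598944]), array([ 0.27594657,  0.02472635, -0.96085488]))
```

View pics/w1.png

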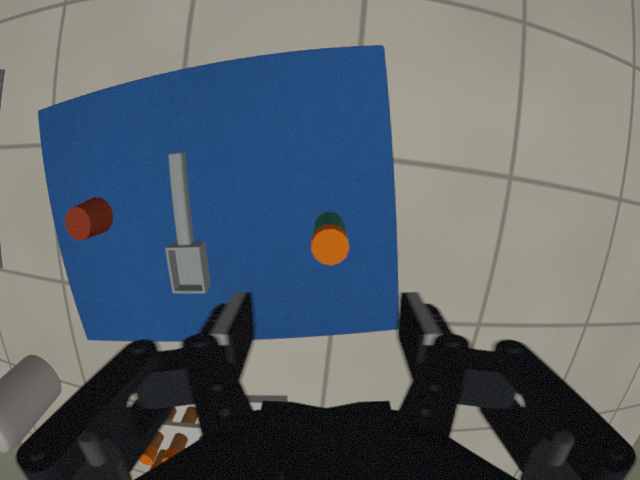

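Wrist view: vial cap at (330,245), midway between the fingers, stopper top at (82,224) and scoop handle from (177,154) to (186,243). It all sits where the top view put it.

```bash
python3 - <<'E'
from h import *
c=np.load("w1.npy",allow_pickle=True).item()
for n,p,z in [("vial",(330,245.5),64),("stop",(82.5,224),40),("hend",(177.5,154),16),("hbowl",(185.5,243),18),("bowlend",(190,293),22)]: print(n,at(c,p,z).round(1))
o=get_obs();print(o["tcp_pos"],yaw(o["tcp_rot"]),o["joint_vel"].round(3))
E
```

```text
vial [545.6 305.7  64. ]
stop [553.5 104.4  40. ]
hend [497.1 182.8  16. ]
hbowl [568.1 191.3  18. ]
bowlend [610.2 195.3  22. ]
[546.82480156 302.46916468 150.17462546] 95.23495097642532 [-0.009 -0.016  0.004  0.001 -0.001 -0.007]
```

>>> play_rows --pt "0.3 3 0.35 -0.2 0 0 0" --pt "0.3 6 0.35 -0.2 0 0 0" --pt "0.3 9 0.35 -0.2 0 0 0" --pt "0.3 11.5 0.35 -0.2 0 0 0" --pt "0.3 13.2 0.35 -0.2 0 0 0" --pt "0.3 13.8 0.35 -0.2 0 0 0" --pt "0.3 13.8 0.35 -0.2 0 0 0" --pt "-0.2 13.8 0.35 -0.2 0 0 0" --pt "-0.6 13.8 0.35 -0.2 0 0 0" --pt "-1 13.8 0.35 -0.2 0 0 0"

```text
clock: 3.35
tcp_pos: [546.3, 307.0, 14.2]
tcp_rot: [[0.003, -0.094, 0.996], [0.001, 0.996, 0.094], [-1.0, 0.001, 0.003]]
contact_force: [-0.6, -0.2, 2.7]
gripper_width: 22.9
```

>>> play_rows --pt "-1 0 0 0 0 0 0" --pt "-1 0 0 0 0 0 0" --pt "-1 -2 0 0 0 0 0" --pt "-1 -6 0 0 0 0 0" --pt "-1 -10 0 0 0 0 0" --pt "-1 -14 0 0 0 0 0" --pt "-1 -14 0 0 0 0 0" --pt "-1 -14 0 0 0 0 0"

```text
clock: 4.15
tcp_pos: [545.6, 306.9, 153.9]
tcp_rot: [[0.003, -0.094, 0.996], [0.001, 0.996, 0.094], [-1.0, 0.001, 0.003]]
contact_force: [-0.1, 0.2, -0.7]
gripper_width: 22.8
```

```bash
python3 - <<'E'
from h import *
o=get_obs();print(o["tcp_pos"],yaw(o["tcp_rot"]),o["gripper_width"],o["contact_force"])
go([436,-288,152],95.7)
E
```

```text
[545.59137921 306.90874537 153.93950889] 95.38369650476733 22.827112874062475 [-0.13125137  0.17265254 -0.70279698]
shift [  0.09 -58.2  -16.49] turn [-0.3  0.2 -0.1]
```

>>> play_rows --pt "-1 -2.5 -4 -1.1 0 0 0" --pt "-1 -2.5 -9 -2.5 0 0 0" --pt "-1 -2.5 -13.8 -3.9 0 0 0" --pt "-1 -2.5 -18.6 -5.3 0 0 0" --pt "-1 -2.5 -23.4 -6.6 0 0 0" --pt "-1 -2.5 -28.2 -8 0 0 0" --pt "-1 -2.5 -33 -9.4 0 0 0" --pt "-1 -2.5 -37.8 -10.7 0 0 0" --pt "-1 -2.5 -42.6 -12.1 0 0 0" --pt "-1 -2.5 -47.4 -13.4 0 0 0"

```text
clock: 5.15
tcp_pos: [453.8, -177.8, 175.1]
tcp_rot: [[-0.004, -0.094, 0.996], [0.002, 0.996, 0.094], [-1.0, 0.003, -0.003]]
contact_force: [0.3, -0.3, -0.1]
gripper_width: 22.8
```

>>> play_rows --pt "-1 0 -4.8 -1.3 0 0 0" --pt "-1 0 -8.3 -2.4 0 0 0" --pt "-1 0 -10.5 -3 0 0 0" --pt "-1 0 -10.8 -3 0 0 0" --pt "-1 0 -10.8 -3 0 0 0" --pt "-1 0 -10.8 -3 0 0 0"

```text
clock: 5.75
tcp_pos: [435.9, -285.6, 176.0]
tcp_rot: [[-0.002, -0.095, 0.996], [0.002, 0.996, 0.095], [-1.0, 0.003, -0.002]]
contact_force: [0.1, 0.7, 0.6]
gripper_width: 22.5
```

```bash
python3 - <<'E'
from h import *
o=get_obs();print(o["tcp_pos"],yaw(o["tcp_rot"]),o["gripper_width"],o["contact_force"],o["joint_vel"].round(2),o["tcp_rot"][:,0])
go([436,-288,22],95.7)
E
```

```text
[ 435.85918169 -285.56954365  176.02297389] 95.42525867893963 22.50397709769719 [0.14278535 0.69770254 0.63080449] [ 0.01 -0.01 -0.   -0.   -0.   -0.  ] [-0.00183361  0.00242906 -0.99999537]
shift [15.4  -0.28  0.02] turn [-0.3 -0.1 -0.1]
```

Settled above the tray spot. I'll go down to about 2 cm over the floor, then descend slowly.

>>> play_rows --pt "-1 4 0 0 0 0 0" --pt "-1 8 0 0 0 0 0" --pt "-1 11.5 0 0 0 0 0" --pt "-1 14 0 0 0 0 0" --pt "-1 15.4 0 0 0 0 0" --pt "-1 15.8 0 0 0 0 0" --pt "-1 16 0 0 0 0 0" --pt "-1 16.1 0 0 0 0 0" --pt "-1 16.2 0 0 0 0 0" --pt "-1 16.2 0 0 0 0 0"

```text
clock: 6.75
tcp_pos: [436.9, -287.8, 16.3]
tcp_rot: [[0.001, -0.094, 0.996], [-0.001, 0.996, 0.094], [-1.0, -0.001, 0.001]]
contact_force: [-0.7, -0.2, -0.0]
gripper_width: 22.5
```

>>> play_rows --pt "-1 0.07 0 0 0 0 0" --pt "-1 0.14 0 0 0 0 0" --pt "-1 0.14 0 0 0 0 0"

```text
clock: 7.05
tcp_pos: [436.2, -287.3, 13.9]
tcp_rot: [[0.0, -0.094, 0.996], [-0.0, 0.996, 0.094], [-1.0, -0.0, 0.0]]
contact_force: [0.8, -0.4, -0.2]
gripper_width: 22.9
```

>>> play_rows --pt "-1 0.08 0 0 0 0 0" --pt "-1 0.12 0 0 0 0 0" --pt "-1 0.12 0 0 0 0 0"

```text
clock: 7.35
tcp_pos: [436.2, -287.2, 12.5]
tcp_rot: [[-0.0, -0.094, 0.996], [0.0, 0.996, 0.094], [-1.0, 0.0, -0.0]]
contact_force: [-0.7, -0.1, -1.2]
gripper_width: 22.8
```

>>> play_rows --pt "-1 0.06 0 0 0 0 0" --pt "-1 0.06 0 0 0 0 0"

```text
clock: 7.55
tcp_pos: [436.3, -287.3, 12.2]
tcp_rot: [[0.0, -0.094, 0.996], [-0.0, 0.996, 0.094], [-1.0, -0.0, -0.0]]
contact_force: [0.5, 0.4, 0.6]
gripper_width: 22.8
```

>>> play_rows --pt "-1 0.06 0 0 0 0 0" --pt "-1 0.08 0 0 0 0 0" --pt "-1 0.08 0 0 0 0 0"

```text
clock: 7.85
tcp_pos: [436.4, -287.3, 12.1]
tcp_rot: [[-0.0, -0.094, 0.996], [0.0, 0.996, 0.094], [-1.0, 0.0, -0.0]]
contact_force: [-3.1, 1.4, 6.6]
gripper_width: 23.2
```

Floor contact (6.6 N). Release and lift straight up.

>>> play_rows --pt "-0.3 -0.05 0 0 0 0 0" --pt "-0.1 -0.05 0 0 0 0 0" --pt "0.1 -0.05 0 0 0 0 0" --pt "0.1 -0.05 0 0 0 0 0" --pt "0.1 -1.5 0 0 0 0 0" --pt "0.1 -4 0 0 0 0 0" --pt "0.1 -8 0 0 0 0 0" --pt "0.1 -12 0 0 0 0 0" --pt "0.1 -16.5 0 0 0 0 0" --pt "0.1 -16.5 0 0 0 0 0"

```text
clock: 8.85
tcp_pos: [440.5, -291.0, 185.2]
tcp_rot: [[0.012, -0.094, 0.996], [-0.011, 0.996, 0.094], [-1.0, -0.012, 0.011]]
contact_force: [0.4, -0.5, 0.4]
gripper_width: 47.6
```

```bash
python3 - <<'E'
from h import *
o=get_obs();print(o["tcp_pos"],yaw(o["tcp_rot"]),o["gripper_width"])
go([553,100,177],95.7)
E
```

```text
[ 440.47792236 -290.99933698  185.18415594] 95.38387538458892 47.567656978206024
shift [ 0.51 37.88 14.87] turn [-0.3  0.6  0.7]
```

>>> play_rows --pt "0.3 0 4 1.6 0 0 0" --pt "0.3 0 8.6 3.5 0 0 0" --pt "0.3 0 13.2 5.4 0 0 0" --pt "0.3 0 17.8 7.3 0 0 0" --pt "0.3 0 22.4 9.2 0 0 0" --pt "0.3 0 27 11 0 0 0" --pt "0.3 1 31.5 12.9 0 0 0" --pt "0.3 2 35 14.3 0 0 0" --pt "0.3 2.7 37 15.1 0 0 0" --pt "0.3 2.7 37.45 15.3 0 0 0"

```text
clock: 9.85
tcp_pos: [552.6, 102.4, 148.2]
tcp_rot: [[-0.002, -0.097, 0.995], [0.0, 0.995, 0.097], [-1.0, 0.001, -0.002]]
contact_force: [-0.3, -0.2, -0.0]
gripper_width: 55.4
```

>>> play_rows --pt "0.3 0 0 0 0 0 0" --pt "0.3 0 0 0 0 0 0" --pt "0.3 0 0 0 0 0 0"

```text
clock: 10.15
tcp_pos: [553.7, 98.7, 149.9]
tcp_rot: [[0.001, -0.092, 0.996], [-0.0, 0.996, 0.092], [-1.0, -0.0, 0.001]]
contact_force: [0.1, -0.9, -0.8]
gripper_width: 55.3
```

```bash
python3 - <<'E'
from h import *
o=get_obs();print(o["tcp_pos"],yaw(o["tcp_rot"]),o["gripper_width"])
c=cal("wrist"); im=get_image("wrist");cv2.imwrite("pics/w2.png",im); np.save("w2.npy",c,allow_pickle=True)
h=cv2.cvtColor(im,cv2.COLOR_BGR2HSV); m=cv2.inRange(h,np.array((0,120,60)),np.array((7,255,255)))
n,l,st,ce=cv2.connectedComponentsWithStats(m)
for s,q in zip(st,ce):
    if s[4]>150: print(s,q,at(c,q,40).round(1))
E
```

```text
[553.67833174  98.65294938 149.86809686] 95.27752566411175 55.33996108351225
[     0      0    640    480 305693] [319.47478025 239.54510898] [556.4  94.8  40. ]
[ 305  206   40   49 1507] [324.61579297 230.34970139] [549.4  97.8  40. ]
```

View pics/w2.png

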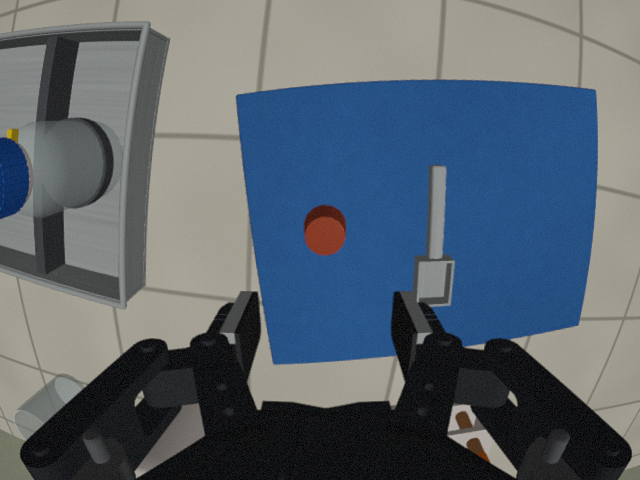

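The stopper's top is at about (325,236), centred between the fingers, and the scoop handle runs from (438,167) to (435.5,257). Next: grasp the stopper with the TCP at z ≈ 9.

>>> play_rows --pt "0.3 3 0 0 0 0 0" --pt "0.3 6 0 0 0 0 0" --pt "0.3 9 0 0 0 0 0" --pt "0.3 11.5 0 0 0 0 0" --pt "0.3 13.3 0 0 0 0 0" --pt "0.3 14.1 0 0 0 0 0" --pt "0.3 14.1 0 0 0 0 0" --pt "0.3 14.1 0 0 0 0 0" --pt "-0.2 14.1 0 0 0 0 0" --pt "-1 14.1 0 0 0 0 0"

```text
clock: 11.2
tcp_pos: [555.0, 99.8, 10.2]
tcp_rot: [[0.003, -0.094, 0.996], [-0.0, 0.996, 0.094], [-1.0, -0.0, 0.003]]
contact_force: [0.7, -1.1, 1.3]
gripper_width: 29.7
```

>>> play_rows --pt "-1 0 0 0 0 0 0" --pt "-1 0 0 0 0 0 0" --pt "-1 0 0 0 0 0 0"

```text
clock: 11.5
tcp_pos: [555.0, 99.9, 10.2]
tcp_rot: [[0.003, -0.094, 0.996], [-0.0, 0.996, 0.094], [-1.0, -0.001, 0.003]]
contact_force: [-1.3, -0.7, 5.6]
gripper_width: 29.9
```

>>> play_rows --pt "-1 -2 0 0 0 0 0" --pt "-1 -6 0 0 0 0 0" --pt "-1 -10 0 0 0 0 0" --pt "-1 -14 0 0 0 0 0" --pt "-1 -16.5 0 0 0 0 0" --pt "-1 -16.5 0 0 0 0 0" --pt "-1 -16.5 0 0 0 0 0"

```text
clock: 12.2
tcp_pos: [553.7, 100.0, 173.8]
tcp_rot: [[0.001, -0.094, 0.996], [0.0, 0.996, 0.094], [-1.0, -0.0, 0.001]]
contact_force: [0.2, -0.5, -1.1]
gripper_width: 29.8
```

```bash
python3 - <<'E'
from h import *
c=np.load("w2.npy",allow_pickle=True).item()
for n,p,z in [("stop",(325,236),40),("hend",(438,167),16),("hbowl",(435.5,257),18),("bowlend",(433,304),22)]: print(n,at(c,p,z).round(1))
o=get_obs();print(o["tcp_pos"],yaw(o["tcp_rot"]),o["joint_vel"].round(2))
go([555.8,-298.2,176],95.3)
E
```

```text
stop [553.4  98.4  40. ]
hend [497.5 179.8  16. ]
hbowl [568.6 188.8  18. ]
bowlend [608.2 193.3  22. ]
[553.66850603 100.023108   173.82243399] 95.38339993520215 [-0.    0.04  0.04 -0.    0.   -0.  ]
shift [ -0.22 -39.67  -3.52] turn [0.1 0.1 0. ]
```

>>> play_rows --pt "-1 0 -4 -0.4 0 0 0" --pt "-1 0 -8.8 -0.8 0 0 0" --pt "-1 0 -13.6 -1.2 0 0 0" --pt "-1 0 -18.4 -1.6 0 0 0" --pt "-1 0 -23.2 -2.1 0 0 0" --pt "-1 0 -28 -2.5 0 0 0" --pt "-1 0 -32.8 -2.9 0 0 0" --pt "-1 0 -36.8 -3.3 0 0 0" --pt "-1 0 -39 -3.5 0 0 0" --pt "-1 0 -39.6 -3.5 0 0 0"

```text
clock: 13.2
tcp_pos: [554.5, -299.1, 171.0]
tcp_rot: [[-0.003, -0.091, 0.996], [0.002, 0.996, 0.091], [-1.0, 0.002, -0.003]]
contact_force: [-0.5, 0.7, -0.2]
gripper_width: 30.0
```

>>> play_rows --pt "-1 2 0 0 0 0 0" --pt "-1 6 0 0 0 0 0" --pt "-1 10 0 0 0 0 0" --pt "-1 13 0 0 0 0 0" --pt "-1 14.8 0 0 0 0 0" --pt "-1 15.5 0 0 0 0 0" --pt "-1 15.9 0 0 0 0 0" --pt "-1 16.1 0 0 0 0 0" --pt "-1 16.1 0 0 0 0 0" --pt "-1 16.1 0 0 0 0 0"

```text
clock: 14.2
tcp_pos: [556.7, -298.1, 13.7]
tcp_rot: [[0.002, -0.094, 0.996], [-0.001, 0.996, 0.094], [-1.0, -0.002, 0.002]]
contact_force: [0.4, 0.9, -0.3]
gripper_width: 29.7
```

>>> play_rows --pt "-1 0.1 0 0 0 0 0" --pt "-1 0.2 0 0 0 0 0" --pt "-1 0.3 0 0 0 0 0" --pt "-1 0.4 0 0 0 0 0" --pt "-1 0.4 0 0 0 0 0"

```text
clock: 14.7
tcp_pos: [555.7, -297.7, 8.3]
tcp_rot: [[-0.0, -0.094, 0.996], [0.0, 0.996, 0.094], [-1.0, 0.0, -0.0]]
contact_force: [-0.0, 0.5, 0.0]
gripper_width: 30.0
```

>>> play_rows --pt "-1 0.06 0 0 0 0 0" --pt "-1 0.1 0 0 0 0 0" --pt "-1 0.1 0 0 0 0 0"

```text
clock: 15.0
tcp_pos: [555.7, -297.7, 8.3]
tcp_rot: [[-0.0, -0.094, 0.996], [0.0, 0.996, 0.094], [-1.0, 0.0, -0.0]]
contact_force: [-3.0, 1.6, 6.4]
gripper_width: 30.0
```

>>> play_rows --pt "-0.2 -0.05 0 0 0 0 0" --pt "0.0 -0.05 0 0 0 0 0" --pt "0.2 -0.05 0 0 0 0 0" --pt "0.2 -0.05 0 0 0 0 0" --pt "0.2 -1.5 0 0 0 0 0" --pt "0.2 -4 0 0 0 0 0" --pt "0.2 -8 0 0 0 0 0" --pt "0.2 -12.5 0 0 0 0 0" --pt "0.2 -16.5 0 0 0 0 0" --pt "0.2 -16.7 0 0 0 0 0"

```text
clock: 16.0
tcp_pos: [560.1, -300.5, 183.9]
tcp_rot: [[0.013, -0.094, 0.996], [-0.009, 0.996, 0.094], [-1.0, -0.011, 0.012]]
contact_force: [0.3, -0.7, 1.3]
gripper_width: 51.5
```

>>> play_rows --pt "0.2 0 4.5 0.4 0 0 0" --pt "0.2 0 9.3 0.8 0 0 0" --pt "0.2 0 14.1 1.2 0 0 0" --pt "0.2 0 18.9 1.6 0 0 0" --pt "0.2 0 23.7 2.1 0 0 0" --pt "0.2 0 28.5 2.5 0 0 0" --pt "0.2 1 33.2 2.9 0 0 0" --pt "0.2 2 37.8 3.3 0 0 0" --pt "0.2 3 42.3 3.7 -1.2 0 0" --pt "0.2 4 46 4.0 -1.2 0 0"

```text
clock: 17.0
tcp_pos: [552.1, 166.6, 134.4]
tcp_rot: [[0.001, -0.116, 0.993], [0.0, 0.993, 0.116], [-1.0, 0.0, 0.001]]
contact_force: [1.1, -0.6, -0.9]
gripper_width: 51.2
```

>>> play_rows --pt "0.2 1 1.8 0.2 0 0 0" --pt "0.2 3 2.2 0.2 0 0 0" --pt "0.2 4 2.2 0.2 0 0 0" --pt "0.2 4 2.2 0.2 0 0 0" --pt "0.2 4 2.2 0.2 0 0 0"

```text
clock: 17.5
tcp_pos: [552.2, 185.6, 94.6]
tcp_rot: [[0.0, -0.114, 0.994], [-0.0, 0.994, 0.114], [-1.0, -0.0, 0.0]]
contact_force: [0.2, 0.1, -0.1]
gripper_width: 51.0
```

```bash
python3 - <<'E'
from h import *
o=get_obs();print(o["tcp_pos"],yaw(o["tcp_rot"]),o["gripper_width"],o["joint_vel"].round(2))
c=cal("wrist"); im=get_image("wrist");cv2.imwrite("pics/w3.png",im); np.save("w3.npy",c,allow_pickle=True)
go([552,186.3,9],96.6)
E
```

```text
[552.16697708 185.56710917  94.58399634] 96.52487955069265 51.026551104725755 [-0.   -0.01 -0.02  0.   -0.    0.  ]
shift [ 8.61  0.08 -0.07] turn [-0.1  0.1  0. ]
```

View pics/w3.png

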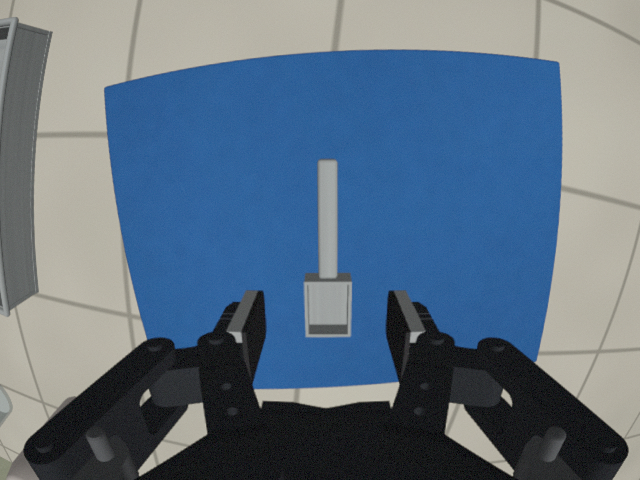

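The handle is vertical in view, from (327,160) to (328,277), and centred between the pads, so the grasp is aligned.

>>> play_rows --pt "0.2 3 0 0 0 0 0" --pt "0.2 5.5 0 0 0 0 0" --pt "0.2 7.5 0 0 0 0 0" --pt "0.2 8.4 0 0 0 0 0" --pt "0.2 8.6 0 0 0 0 0" --pt "0.2 8.6 0 0 0 0 0" --pt "-0.2 8.6 0 0 0 0 0" --pt "-0.5 8.6 0 0 0 0 0" --pt "-1 8.6 0 0 0 0 0" --pt "-1 8.6 0 0 0 0 0"

```text
clock: 18.55
tcp_pos: [553.0, 186.4, 9.6]
tcp_rot: [[0.002, -0.115, 0.993], [0.0, 0.993, 0.115], [-1.0, 0.0, 0.002]]
contact_force: [-0.7, 0.3, 6.2]
gripper_width: 10.1
```

>>> play_rows --pt "-1 0 0 0 0 0 0" --pt "-1 0 0 0 0 0 0" --pt "-1 0 0 0 0 0 0"

```text
clock: 18.85
tcp_pos: [553.0, 186.4, 9.6]
tcp_rot: [[0.002, -0.115, 0.993], [0.0, 0.993, 0.115], [-1.0, 0.0, 0.002]]
contact_force: [-0.8, -0.3, 6.7]
gripper_width: 10.2
```

```bash
python3 - <<'E'
from h import *
c=np.load("w3.npy",allow_pickle=True).item()
for n,p,z in [("hend",(327.5,160),18),("hbowl",(328,277),18),("bowlend",(328,337),22)]: print(n,at(c,p,z).round(1))
o=get_obs();print(o["tcp_pos"],yaw(o["tcp_rot"]),o["gripper_width"],o["contact_force"])
E
```

```text
hend [496.6 180.6  18. ]
hbowl [569.2 189.3  18. ]
bowlend [610.7 194.1  22. ]
[552.98014734 186.41865926   9.57949695] 96.58191550304237 10.150634213817451 [-0.82605937 -0.32059988  6.73898532]
```

>>> play_rows --pt "-1 -2 0 0 0 0 0" --pt "-1 -6 0 0 0 0 0" --pt "-1 -10 0 0 0 0 0" --pt "-1 -14 0 0 0 0 0" --pt "-1 -16.5 0 0 0 0 0" --pt "-1 -16.5 0 0 0 0 0" --pt "-1 -16.5 0 0 0 0 0"

```text
clock: 19.55
tcp_pos: [551.8, 186.2, 173.2]
tcp_rot: [[0.0, -0.115, 0.993], [0.0, 0.993, 0.115], [-1.0, -0.0, 0.0]]
contact_force: [0.2, -0.6, -1.4]
gripper_width: 10.2
```

```bash
python3 - <<'E'
from h import *
o=get_obs();print(o["tcp_pos"],yaw(o["tcp_rot"]),o["gripper_width"],o["contact_force"],o["moment"].round(2))
go([502,-223.5,175],96.6)
E
```

```text
[551.76267886 186.19889239 173.16218616] 96.57769617872538 10.173447161387381 [ 0.20469905 -0.59107915 -1.44568424] [0.04 0.06 0.02]
shift [ -0.19 -40.13  -9.64] turn [-0.  0.  0.]
```

>>> play_rows --pt "-1 -0.5 -4 -1 0 0 0" --pt "-1 -0.5 -8.7 -2.1 0 0 0" --pt "-1 -0.5 -13.4 -3.2 0 0 0" --pt "-1 -0.5 -18.1 -4.3 0 0 0" --pt "-1 -0.5 -22.8 -5.5 0 0 0" --pt "-1 -0.5 -27.5 -6.6 0 0 0" --pt "-1 -0.5 -32.2 -7.7 0 0 0" --pt "-1 -0.5 -36.5 -8.8 0 0 0" --pt "-1 -0.5 -39.3 -9.4 0 0 0" --pt "-1 -0.5 -40.1 -9.6 0 0 0"

```text
clock: 20.55
tcp_pos: [500.5, -225.4, 175.4]
tcp_rot: [[-0.004, -0.11, 0.994], [0.002, 0.994, 0.11], [-1.0, 0.002, -0.004]]
contact_force: [0.0, -0.2, -1.1]
gripper_width: 9.9
```

>>> play_rows --pt "-1 1 0 0 0 0 0" --pt "-1 4 0 0 0 0 0" --pt "-1 8 0 0 0 0 0" --pt "-1 12 0 0 0 0 0" --pt "-1 14.8 0 0 0 0 0" --pt "-1 15.8 0 0 0 0 0" --pt "-1 16.2 0 0 0 0 0" --pt "-1 16.4 0 0 0 0 0" --pt "-1 16.4 0 0 0 0 0" --pt "-1 16.4 0 0 0 0 0"

```text
clock: 21.55
tcp_pos: [503.9, -223.9, 15.9]
tcp_rot: [[0.003, -0.115, 0.993], [-0.002, 0.993, 0.115], [-1.0, -0.002, 0.003]]
contact_force: [0.0, -0.0, -1.0]
gripper_width: 10.0
```

```bash
python3 - <<'E'
from h import *
o=get_obs();print(o["tcp_pos"],yaw(o["tcp_rot"]),o["gripper_width"],o["contact_force"],o["moment"].round(2))
c=cal("wrist"); im=get_image("wrist");cv2.imwrite("pics/w4.png",im); np.save("w4.npy",c,allow_pickle=True)
E
```

```text
[ 503.85035889 -223.85748606   15.93064089] 96.58080226714081 9.977668004963375 [ 0.04852289 -0.0065916  -1.02521605] [-0.02  0.01 -0.03]
```

View pics/w4.png

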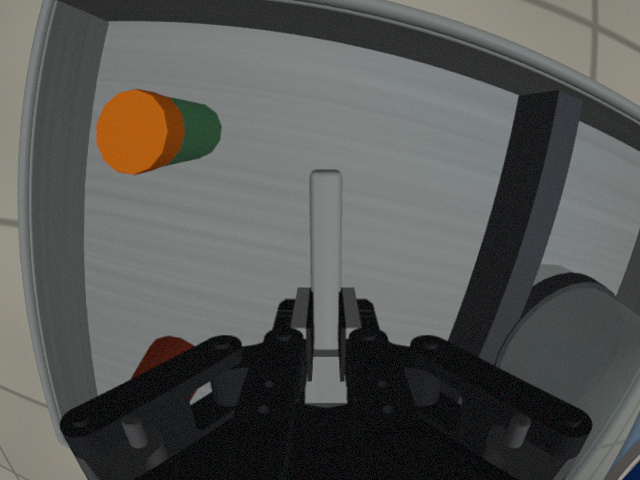

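The vial is standing (cap at (140,132)), the stopper is in place, and the scoop is held level over free floor. I'll lower it.

>>> play_rows --pt "-1 0.2 0 0 0 0 0" --pt "-1 0.4 0 0 0 0 0" --pt "-1 0.5 0 0 0 0 0" --pt "-1 0.6 0 0 0 0 0" --pt "-1 0.6 0 0 0 0 0"

```text
clock: 22.1
tcp_pos: [502.3, -223.1, 8.0]
tcp_rot: [[-0.0, -0.114, 0.993], [0.0, 0.993, 0.114], [-1.0, 0.0, -0.0]]
contact_force: [-0.4, 0.5, -0.7]
gripper_width: 9.9
```

>>> play_rows --pt "-1 0.06 0 0 0 0 0" --pt "-1 0.08 0 0 0 0 0" --pt "-1 0.08 0 0 0 0 0"

```text
clock: 22.4
tcp_pos: [502.6, -223.2, 7.6]
tcp_rot: [[0.0, -0.114, 0.993], [-0.0, 0.993, 0.114], [-1.0, -0.0, 0.0]]
contact_force: [-0.7, -0.0, 0.6]
gripper_width: 9.9
```

>>> play_rows --pt "-1 0.06 0 0 0 0 0" --pt "-1 0.06 0 0 0 0 0"

```text
clock: 22.6
tcp_pos: [502.5, -223.2, 7.6]
tcp_rot: [[-0.0, -0.115, 0.993], [0.0, 0.993, 0.115], [-1.0, 0.0, -0.0]]
contact_force: [-1.8, 0.8, 4.6]
gripper_width: 9.8
```

>>> play_rows --pt "-1 0.05 0 0 0 0 0" --pt "-1 0.05 0 0 0 0 0"

```text
clock: 22.8
tcp_pos: [502.5, -223.2, 7.6]
tcp_rot: [[-0.0, -0.115, 0.993], [0.0, 0.993, 0.115], [-1.0, 0.0, -0.0]]
contact_force: [-2.2, 1.6, 8.7]
gripper_width: 9.9
```

>>> play_rows --pt "-0.5 -0.1 0 0 0 0 0" --pt "-0.2 -0.1 0 0 0 0 0" --pt "0 -0.1 0 0 0 0 0" --pt "0 -0.1 0 0 0 0 0" --pt "0 -1.5 0 0 0 0 0" --pt "0 -5 0 0 0 0 0" --pt "0.2 -9.5 0 0 0 0 0" --pt "0.9 -14 0 0 0 0 0" --pt "0.9 -17.5 0 0 0 0 0" --pt "0.9 -18.2 0 0 0 0 0"

```text
clock: 23.8
tcp_pos: [505.8, -225.2, 195.5]
tcp_rot: [[0.01, -0.115, 0.993], [-0.007, 0.993, 0.115], [-1.0, -0.008, 0.01]]
contact_force: [0.1, 0.1, 0.9]
gripper_width: 81.2
```

>>> play_rows --pt "0.9 0 3 0.6 0 0 0" --pt "0.9 0 7 1.4 0 0 0" --pt "0.9 0 10 2 0 0 0" --pt "0.9 0 10.8 2.1 0 0 0" --pt "0.9 0 10.8 2.1 0 0 0" --pt "0.9 0 10.8 2.1 0 0 0"

```text
clock: 24.4
tcp_pos: [510.9, -114.1, 188.2]
tcp_rot: [[-0.0, -0.114, 0.993], [-0.001, 0.993, 0.114], [-1.0, -0.001, -0.0]]
contact_force: [0.2, -0.1, -0.5]
gripper_width: 81.1
```

```bash
python3 - <<'E'
from h import *
o=get_obs();print(o["tcp_pos"],yaw(o["tcp_rot"]),o["gripper_width"],o["joints"].round(2))
c=cal("wrist"); im=get_image("wrist");cv2.imwrite("pics/w5.png",im); np.save("w5.npy",c,allow_pickle=True)
E
```

```text
[ 510.89439649 -114.14889765  188.24337412] 96.57208391463469 81.13746228943495 [-0.38  0.14  1.71 -0.    1.29 -2.07]
```

View pics/w5.png

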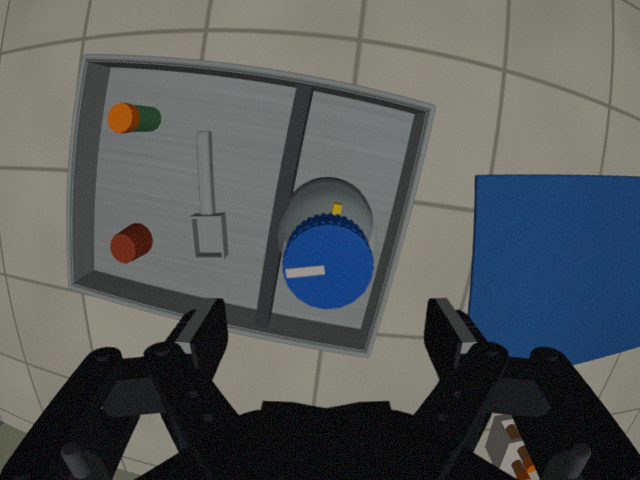

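All three items stand or lie properly in the tray. The cap's top circle is centred near (328.5,263), the bar runs from (325,270) to (287,272), and the yellow mark is at (337,209).

```bash
python3 - <<'E'
from h import *
c=np.load("w5.npy",allow_pickle=True).item()
C=at(c,(328.7,263),141); a=at(c,(324,270),141); b=at(c,(286,272.3),141); m=at(c,(337,208),110)
T=np.array([at(c,p,45) for p in [(87,55),(434,105),(369,355),(68,286)]]);print(T.round(1),T.mean(0),np.degrees(np.arctan2(*(T[1]-T[0])[[1,0]])),np.degrees(np.arctan2(*(T[2]-T[3])[[1,0]])))
print(C,a,b,m); an=lambda d:np.degrees(np.arctan2(d[1],d[0]))
print("bar",an(b-a),an(b-C),"mark",an(m-C))
go([*C[:2],111],96.57)
E
```

```text
[[ 379.1 -339.6   45. ]
 [ 405.1  -41.6   45. ]
 [ 627.   -60.7   45. ]
 [ 600.3 -365.1   45. ]] [ 502.86993594 -201.74812002   45.        ] 85.02297825080541 84.9984525484255
[ 508.23474672 -112.60542875  141.        ] [ 512.54816022 -114.6745421   141.        ] [ 516.33476759 -135.20173106  141.        ] [ 483.62065142 -110.205501    110.        ]
bar -79.54826302196813 -70.27893629726472 mark 174.4311396545893
shift [ 7.73  0.22 -0.25] turn [-0. -0.  0.]
```

>>> play_rows --pt "0.9 2 0.16 -0.1 0 0 0" --pt "0.9 4.5 0.16 -0.1 0 0 0" --pt "0.9 6.5 0.16 -0.1 0 0 0" --pt "0.9 7.5 0.16 -0.1 0 0 0" --pt "0.9 7.7 0.16 -0.1 0 0 0" --pt "0.9 7.7 0.16 -0.1 0 0 0" --pt "0.9 7.7 0.16 -0.1 0 0 0" --pt "0.5 7.7 0.16 -0.1 0 0 0" --pt "0.2 7.7 0.16 -0.1 0 0 0" --pt "-0.2 7.7 0.16 -0.1 0 0 0"

```text
clock: 25.45
tcp_pos: [510.6, -113.0, 112.9]
tcp_rot: [[0.002, -0.115, 0.993], [-0.002, 0.993, 0.115], [-1.0, -0.002, 0.001]]
contact_force: [-0.6, -1.5, 2.6]
gripper_width: 48.3
```

>>> play_rows --pt "-0.6 0 0 0 0 0 0" --pt "-1 0 0 0 0 0 0" --pt "-1 0 0 0 0 0 0"

```text
clock: 25.75
tcp_pos: [510.6, -112.9, 112.8]
tcp_rot: [[0.002, -0.115, 0.993], [-0.002, 0.993, 0.115], [-1.0, -0.002, 0.001]]
contact_force: [-2.0, -2.6, 6.1]
gripper_width: 48.6
```

```bash
python3 - <<'E'
from h import *
o=get_obs();print(o["tcp_pos"],yaw(o["tcp_rot"]),o["gripper_width"],o["contact_force"],o["moment"].round(3))
E
```

```text
[ 510.57902688 -112.9488802   112.79280933] 96.58676912104755 48.58797442223173 [-2.00648712 -2.63945752  6.10077388] [-0.32   0.295  0.013]
```

>>> play_rows --pt "-1 0 0 0 5 0 0" --pt "-1 0.01 0 0 12 0 0" --pt "-1 0.02 0 0 19 0 0" --pt "-1 0.03 0 0 26 0 0" --pt "-1 0.04 0 0 33 0 0" --pt "-1 0.04 0 0 40 0 0" --pt "-1 0.05 0 0 47 0 0" --pt "-1 0.06 0 0 54 0 0" --pt "-1 0.07 0 0 60 0 0" --pt "-1 0.07 0 0 60 0 0"

```text
clock: 26.75
tcp_pos: [510.7, -112.8, 112.1]
tcp_rot: [[0.002, 0.804, 0.595], [-0.002, 0.595, -0.804], [-1.0, 0.0, 0.003]]
contact_force: [-2.1, -2.0, 4.8]
gripper_width: 48.4
```

```bash
cat > s.py <<'E'
from h import *
o=get_obs();print(o["tcp_pos"].round(2),"turned",round(96.59-yaw(o["tcp_rot"]),2),o["gripper_width"].round(1),o["contact_force"].round(1),o["moment"].round(3),o["effort"].round(2),o["clock"])
E
python3 s.py
```

```text
Traceback (most recent call last):
  File "s.py", line 2, in <module>
    o=get_obs();print(o["tcp_pos"].round(2),"turned",round(96.59-yaw(o["tcp_rot"]),2),o["gripper_width"].round(1),o["contact_force"].round(1),o["moment"].round(3),o["effort"].round(2),o["clock"])
                                                                                      ^^^^^^^^^^^^^^^^^^^^^^^^
AttributeError: 'float' object has no attribute 'round'
```

>>> play_rows --pt "-1 0.01 0 0 6 0 0" --pt "-1 0.02 0 0 12 0 0" --pt "-1 0.03 0 0 18 0 0" --pt "-1 0.03 0 0 24 0 0" --pt "-1 0.04 0 0 30 0 0" --pt "-1 0.04 0 0 33 0 0" --pt "-1 0.04 0 0 33 0 0"

```text
clock: 27.45
tcp_pos: [510.7, -112.8, 111.7]
tcp_rot: [[0.002, 0.998, 0.062], [-0.002, 0.062, -0.998], [-1.0, 0.002, 0.002]]
contact_force: [-2.1, -1.4, 5.7]
gripper_width: 48.3
```

```bash
sed -i 's/o\["gripper_width"\].round(1)/o["gripper_width"]/' s.py; python3 s.py
```

```text
[ 510.74 -112.8   111.75] turned 93.05 48.31753930022527 [-2.1 -1.4  5.7] [-0.328  0.307 -0.081] [  1.32 -32.39 -23.29   0.65  -0.28   0.08] 27.45
```

>>> play_rows --pt "-1 0 0 0 1.5 0 0" --pt "-1 0 0 0 3 0 0" --pt "-1 0 0 0 3 0 0"

```text
clock: 27.75
tcp_pos: [510.7, -112.8, 111.7]
tcp_rot: [[0.002, 1.0, 0.01], [-0.002, 0.01, -1.0], [-1.0, 0.002, 0.002]]
contact_force: [-2.1, -2.0, 5.8]
gripper_width: 48.7
```

```bash
python3 s.py
```

```text
[ 510.73 -112.83  111.71] turned 96.02 48.71898423925516 [-2.1 -2.   5.8] [-0.299  0.28   0.014] [  1.19 -32.46 -23.3    0.67  -0.25   0.08] 27.75
```

>>> play_rows --pt "-1 0 0 0 1.5 0 0" --pt "-1 0 0 0 3 0 0" --pt "-1 0 0 0 3 0 0"

```text
clock: 28.05
tcp_pos: [510.7, -112.8, 111.7]
tcp_rot: [[0.002, 0.999, -0.042], [-0.002, -0.042, -0.999], [-1.0, 0.002, 0.002]]
contact_force: [-1.8, -2.2, 6.8]
gripper_width: 48.3
```

```bash
python3 s.py
```

```text
[ 510.72 -112.8   111.66] turned 99.02 48.335863693353886 [-1.8 -2.2  6.8] [-0.312  0.248 -0.01 ] [  1.19 -32.54 -23.31   0.67  -0.23   0.08] 28.05
```

>>> play_rows --pt "-1 0 0 0 1.5 0 0" --pt "-1 0 0 0 3 0 0" --pt "-1 0 0 0 3 0 0"

```text
clock: 28.35
tcp_pos: [510.7, -112.8, 111.7]
tcp_rot: [[0.002, 0.996, -0.095], [-0.002, -0.095, -0.996], [-1.0, 0.002, 0.002]]
contact_force: [-1.6, -1.7, 5.1]
gripper_width: 48.4
```

```bash
python3 s.py
```

```text
[ 510.73 -112.81  111.66] turned 102.02 48.38013843128175 [-1.6 -1.7  5.1] [-0.349  0.232 -0.005] [  1.19 -32.61 -23.33   0.66  -0.2    0.08] 28.35
```

>>> play_rows --pt "-1 0 0 0 1.5 0 0" --pt "-1 0 0 0 3 0 0" --pt "-1 0 0 0 3 0 0"

```text
clock: 28.65
tcp_pos: [510.7, -112.8, 111.6]
tcp_rot: [[0.002, 0.989, -0.147], [-0.002, -0.147, -0.989], [-1.0, 0.002, 0.002]]
contact_force: [-1.9, -1.4, 5.3]
gripper_width: 48.6
```

```bash
python3 s.py
```

```text
[ 510.71 -112.79  111.61] turned 105.02 48.59959309723433 [-1.9 -1.4  5.3] [-0.325  0.275  0.027] [  1.19 -32.68 -23.34   0.66  -0.17   0.08] 28.65
```

>>> play_rows --pt "-1 0 0 0 1.5 0 0" --pt "-1 0 0 0 3 0 0" --pt "-1 0 0 0 3 0 0"

```text
clock: 28.95
tcp_pos: [510.7, -112.8, 111.6]
tcp_rot: [[0.002, 0.98, -0.198], [-0.002, -0.198, -0.98], [-1.0, 0.002, 0.001]]
contact_force: [-0.8, -1.8, 5.9]
gripper_width: 48.6
```

```bash
python3 s.py
```

```text
[ 510.74 -112.82  111.59] turned 108.01 48.565996713386475 [-0.8 -1.8  5.9] [-0.363  0.246  0.097] [  1.13 -32.76 -23.35   0.67  -0.14   0.14] 28.95
```

>>> play_rows --pt "-1 0 0 0 1.5 0 0" --pt "-1 0 0 0 1.5 0 0" --pt "-1 0 0 0 1.5 0 0"

```text
clock: 29.25
tcp_pos: [510.7, -112.8, 111.6]
tcp_rot: [[0.002, 0.975, -0.222], [-0.002, -0.222, -0.975], [-1.0, 0.002, 0.002]]
contact_force: [-1.6, -2.8, 5.9]
gripper_width: 48.6
```

```bash
python3 s.py
```

```text
[ 510.75 -112.82  111.61] turned 109.39 48.58823192417904 [-1.6 -2.8  5.9] [-0.317  0.189  0.539] [  0.59 -32.79 -23.34   0.85  -0.12   0.55] 29.25
```

>>> play_rows --pt "-1 0 0 0 1.5 0 0" --pt "-1 0 0 0 1.5 0 0" --pt "-1 0 0 0 1.5 0 0"

```text
clock: 29.55
tcp_pos: [510.7, -112.8, 111.6]
tcp_rot: [[0.002, 0.969, -0.245], [-0.003, -0.245, -0.969], [-1.0, 0.002, 0.002]]
contact_force: [-0.6, -2.0, 4.7]
gripper_width: 48.5
```

```bash
python3 s.py
```

```text
[ 510.74 -112.81  111.61] turned 110.78 48.490635698739716 [-0.6 -2.   4.7] [-0.305  0.217  1.053] [  0.04 -32.82 -23.33   1.06  -0.09   1.07] 29.55
```

The hard stop shows: torque climbs linearly from a turn of about 107.9° (drag 0.08 to 1.07 N m), which matches the visual estimate of 106°. Now back off a quarter turn from the stop, to about 17.5° turned.

>>> play_rows --pt "-1 0 0 0 -5 0 0" --pt "-1 -0.01 0 0 -12 0 0" --pt "-1 -0.02 0 0 -20 0 0" --pt "-1 -0.03 0 0 -28 0 0" --pt "-1 -0.04 0 0 -36 0 0" --pt "-1 -0.05 0 0 -44 0 0" --pt "-1 -0.06 0 0 -52 0 0" --pt "-1 -0.07 0 0 -60 0 0" --pt "-1 -0.08 0 0 -68 0 0" --pt "-1 -0.08 0 0 -73 0 0"

```text
clock: 30.55
tcp_pos: [510.6, -112.9, 112.4]
tcp_rot: [[0.002, 0.518, 0.856], [-0.002, 0.856, -0.518], [-1.0, -0.001, 0.003]]
contact_force: [-1.3, -2.6, 5.9]
gripper_width: 48.6
```

>>> play_rows --pt "-1 -0.01 0 0 -6 0 0" --pt "-1 -0.02 0 0 -12 0 0" --pt "-1 -0.02 0 0 -17 0 0" --pt "-1 -0.02 0 0 -20 0 0" --pt "-1 -0.02 0 0 -20 0 0" --pt "-1 -0.02 0 0 -20 0 0"

```text
clock: 31.15
tcp_pos: [510.6, -112.9, 112.6]
tcp_rot: [[0.002, 0.198, 0.98], [-0.002, 0.98, -0.198], [-1.0, -0.002, 0.002]]
contact_force: [-2.5, -2.4, 6.6]
gripper_width: 48.6
```

```bash
python3 s.py; python3 - <<'E'
from h import *
a=get_image("top"); c=get_calibration("wrist"); w=get_image("wrist")
cv2.imwrite("pics/e.png",np.hstack([cv2.resize(a[230:390,330:520],(600,505)),cv2.resize(w[:300,0:640],(1,505))])); cv2.imwrite("pics/ew.png",w)
E
```

```text
[ 510.58 -112.92  112.59] turned 17.99 48.627285808249965 [-2.5 -2.4  6.6] [-0.331  0.26   0.073] [  1.29 -32.62 -23.48   0.79  -0.23   0.09] 31.15
```

View pics/ew.png

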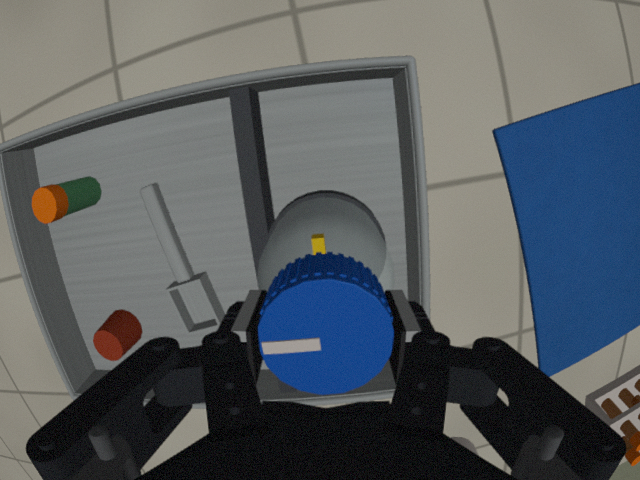

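```bash
python3 - <<'E'
from h import *
c=cal("wrist"); an=lambda d:np.degrees(np.arctan2(d[1],d[0]))
im=cv2.imread("pics/ew.png"); w=cv2.imread("pics/w5.png"); c5=np.load("w5.npy",allow_pickle=True).item()
for n,I,cc,box in (("now",im,c,(255,325,340,370)),("before",w,c5,(280,255,345,290))):
    x0,y0,x1,y1=box; h=cv2.cvtColor(I[y0:y1,x0:x1],cv2.COLOR_BGR2HSV)
    m=cv2.inRange(h,np.array((0,0,110)),np.array((180,90,255))); k,l,st,ce=cv2.connectedComponentsWithStats(m)
    i=1+np.argmax(st[1:,4]); p=np.argwhere(l==i)[:,::-1]+[x0,y0]
    P=np.array([at(cc,q,141)[:2] for q in p]); u,s,v=np.linalg.svd(P-P.mean(0)); d=v[0]*(-1 if v[0][1]>0 else 1)
    print(n,st[i],P.mean(0).round(1),"bar axis",an(d).round(1),"radial",an(P.mean(0)-[510.6,-112.8]).round(1))
print("rel",yaw(get_obs()["tcp_rot"]))
print("mark now",an(at(c,(318,240),110)[:2]-np.array([510.6,-112.8])))
E
```

```text
now [  6  13  60  16 728] [ 510.6 -125. ] bar axis -95.2 radial -90.1
before [  5  10  40  13 374] [ 514.5 -125. ] bar axis -77.4 radial -72.2
rel 78.60701657829064
mark now 174.09636322399174
```

Bar, mark and gripper readings all agree: the cap sits about 90° off the stop, with no slip. I'm handing in.

```bash
python3 -c "
from plant import *
print(hand_in())"
```

```text
the job is handed in; nothing more can be done
None
```

The tray is ready and handed in at about 31 s on the clock. The vial, stopper and scoop are in the tray, and the cap is backed off a quarter turn with the gripper still holding it.

- **Load:** I lowered each item until the wrist read 6 to 9 N of floor contact before releasing it. The last wrist picture shows the vial and stopper standing and the scoop lying flat. The wash bottle, rack and beaker were not touched.
- **Cap:** I turned it clockwise to the hard stop, at about 108° of turning, where the torque rose from 0.08 to 1.07 N m. The first pictures had suggested 102° to 106°. I then backed it off to 89.9° from the stop by the gripper angle.
- **Last checks:** The white bar's axis measured 89.8° from the tray's −x direction. The bar moved 17.8° from start to finish against 18.0° for the gripper, so the cap did not slip.
- **One disagreement:** The bar's angle taken from the cap's centre came out about 5° off its axis angle, both before and after turning. I put this down to a few mm of position error in the camera or the centre estimate, and relied on the bar's axis and the torque.

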